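# Hold the glass prism over the light pad with toy tongs

## Task

Pick up the small wooden tongs from their rest by both arms, squeeze their jaws onto the glass prism lying on the cork-topped stand, and lift it. Then hold the prism still with the tongs about 10 cm above the middle of the round light pad so that it can be checked for chips, and finish while still holding it there. Never touch the prism with the robot itself, only with the tongs, and leave the other toys where they are.

Things in the scene. Friction and masses are not known exactly. Their poses are not given: they have to be found in the camera images.
- tongs_grip (a point): Where to hold the spring tongs: midway between their two beech arms, at the teal bands, mid-height. x points to the jaws, y from right to left arm, z up; grip across y. The arms are 4 mm thick, 16 mm high strips; over both here: 53 mm when free, 42 mm with the prism held. Tongs: 190 mm long, 90 g, centre of mass close to this point. On the rest this point is 63 mm above the table.
- tong_left (a joint): Closing angle of each tongs arm (both move alike), rad: 0 free, jaws 56 mm apart; 0.075 arms parallel, jaws 32 mm apart; 0.13 at most. The hinges are 75 mm behind tongs_grip on an end block 18 x 36 x 16 mm. A spring pushes each arm outward on the fingers: 4 N free, 6.5 N at 0.075. Held 48 to 50 mm wide at the bands, the tongs can be carried, jaws some 47 mm apart.
- tongs_jaws (a point): Point midway between the two teal jaws of the tongs, at half their height; axes as tongs_grip; it lies 88 mm further along x and 43 mm lower than tongs_grip. Each jaw is a pad 20 mm long (x), 24 mm high (12 mm above and below this point), 5 mm thick; the jaws close along y, symmetrically about this point. Squeezing the arms at the bands with 30 to 40 N holds the prism firmly.
- tong_rest: Fixed oak rest of the tongs, origin under its middle, on the table. Base plate 200 x 100 mm, 8 mm thick, on which the jaw tips stand; a post (24 x 30 mm, top 55 mm above the table) carries the tongs' end block. The tongs lie level along its x, pointing away from the robot within about 25 degrees; under the bands there is only the plate.
- prism_center (a point): The glass prism: three-sided, 32 mm long, each side 28 mm wide, 24 mm high, 28 g, lying on one of its long faces. This point is on its middle, half-way up (12 mm above its underside). y runs along its length: the tongs take it by its two flat triangular ends, which face +y and -y; z up. Its x axis points away from the robot within about 35 degrees.
- prism_stand: Fixed low stand, 110 x 110 mm, oak with a cork top 10 mm above the table; origin at the middle of its underside, on the table. The prism lies near its middle; nothing else stands on it. Toys to leave alone that are not listed (clear jar 100 mm high, teal spiky roller, yellow cube, oak drum block 60 mm high) stand more than 0.74 m ahead of the robot.
- light_top (a point): Middle of the glowing top of the round light pad (grey, 110 mm across, fixed); this point is 14 mm above the table. z up.
- toy_car: Leave alone: the red wooden toy car, 85 x 50 x 47 mm, at the left; origin at the middle of its underside.
- ring_tower: Leave alone: the ring stacking tower, 80 mm wide and 75 mm high, at the right; origin at the middle of its underside.
- pebble_block: Leave alone: a pink wooden pebble, 44 mm wide and 18 mm high, between the robot and the work area; origin at the middle of its underside.

How it is judged:
By the outcome, as a careful person would: the job done as asked, in the order asked, and still so for the second after the job is handed in, while the arm keeps its last pose, push and grip.
It also fails if it takes over 51 s, if anything falls off the work surface, if the arm or the gripper's body presses on something with over 40 N, if the wrist force passes 120 N, or if a joint passes its speed limit or range.

## Robot

A 6-joint arm with a two-finger parallel gripper is mounted at the origin on the work surface. World frame = base frame: x ahead of the robot, y to its left, z up, the work surface at z = 0. Lengths are in m, angles in rad, forces in N, time in s.
With the tool pointing down it reaches from about 0.35 to 0.775 m from the base axis. Payload 7.3 kg.
Tool frame: the origin (TCP) lies on the centre line of the jaws, within the pads' length; the fingertips stand 17 mm ahead of it and the grasp point (between the pads) lies 2 mm behind it (robot.tip_extent is the distance from the TCP to the fingertips, in m); z points along the fingers, y is the line along which they close (so a half turn about z gives the same grasp; the last joint's range is limited). The gripper opens to 92 mm and grips with 3 to 60 N. Pads are 19 mm wide; open, the fingers measure 130 mm over their backs; the gripper's body (75 mm by 190 mm) begins 47 mm behind the grasp point.
Start: joints at [1.118, 0.342, 1.524, -0, 1.275, -0.146], TCP at [0.159, 0.501, 0.244] pointing down, gripper open.
Joint ranges: [-2.53, 2.53], [-0.77, 2.02], [0.04, 2.7], [-1, 4.14], [0.28, 2.66], [-3.11, 3.11]. Speed limits (rad/s): [2.57, 2.57, 3.14, 3.14, 3.14, 3.14].

## Interface

Orientations are given as [roll, pitch, yaw] about the fixed x, y, z axes, in that order (R = Rz(yaw) Ry(pitch) Rx(roll)).
In Python, from cell import robot gives the robot as it stands.
- The arm moves only by the tool step_arm, never from a script. Its argument "motion" is a list of rows, each a list of 2 entries, a list of its own where there are three numbers: the shift along the tool's x, y, z in units of 60 mm (1.0 is 60 mm), then the turn about the tool's z in rad. In form: [[[x, y, z], spin], ...]. A call has 1 to 10 rows; each row is the pose to reach, as a shift and turn from the pose commanded when the call began, along the tool's axes at that moment; what a row does not reach only later rows make up. A row lasts 1/8 s, in which the tool goes at most 62.5 mm and 10.7 degrees, less where a joint would pass 70% of its speed; a pose out of reach is approached as far as the arm can. A call with a gripper value outside its range is refused whole. "hand" is the closure in counts, from 0 (fully open) to 255 (shut), set as the call begins (left out, the last holds). The fingers move at their own pace and stop on an object; "squeeze" is the grip in N (left out, the last holds). Time passes only in rows, so rows that repeat a pose let the fingers close. It gives the time, the measured TCP pose, the force, the opening and the grip force at its end, in the units of the state.
- robot.observe(): the state, without advancing time (a new reading comes with each control period).
- robot.read_camera(name): name is "scene" or "top" or "wrist"; returns a dict with "pixels" (384x512x3 uint8, red, green, blue), "intrinsics" (3x3 intrinsics, pixels), "k1" (the pictures are not rectified: a ray, as slopes to the right and down, at radius r is drawn at 1 + k1 r^2 times it, then the intrinsics apply), "xyz" and "rotation" of the camera in the world; the wrist camera has in their place "T_tool_cam" (4x4, takes a point from camera to tool coordinates, whose origin is the TCP and whose axes are the flange's). Camera axes: x right, y up, looking along -z (the intrinsics and any distortion apply to the point x, -y, -z); pixel columns grow to the right and rows downward; lengths in m; the calibration is good to about 2 mm. A picture is of the moment at which its call begins: read the wrist's pose just before it. There is no depth.
- robot.hand_in(): hands the job in; it is judged then, once.
The state is a dict: "time": time; "qpos": joint angles; "qvel": joint speeds; "joint_efforts": joint torques, N m; "tool_pos": TCP position; "tool_rot": TCP orientation; "contact_force": force on the tool from outside, world axes, zero at the start; "torque": the same for the moment, N m; "opening": finger opening in m; "grip_force": force on a finger pad.
Only numpy, scipy, OpenCV 4.12 (cv2) and the standard library are available. Lean on these libraries where they do the work, as an engineer would, in place of code of your own. Each camera call takes 0.05 s, during which the arm holds its last target. There are 200 camera calls.

## Working session

There is one attempt and no reset: what is moved stays moved. The work goes in short steps, Python scripts to look and compute and a tool call to move; the robot and the scene stay as the last step left them, time stands still between calls to the robot, and variables do not carry over. Pictures are saved under pics/ and viewed, at most 11 in all, crops included, and the job is handed in when it is done.

Besides the shell and the picture viewer there is one more tool, called after "Call:" as name(argument=value, ...) on one line, values as JSON. step_arm: Moves the arm, as the interface text tells. Its arguments: {"type":"object","properties":{"motion":{"type":"array"},"hand":{"type":"number"},"squeeze":{"type":"number"}},"required":["motion"]}

```bash
ls; mkdir -p pics; cat > h.py <<'E'
import numpy as np, cv2, json
from cell import robot
from scipy.spatial.transform import Rotation as R
def snap(name, fn):
    s=robot.observe(); c=robot.read_camera(name)
    if name=="wrist":
        T=np.array(c["T_tool_cam"]); Rt=R.from_euler('xyz',s["tool_rot"]).as_matrix()
        c["rotation"]=Rt@T[:3,:3]; c["xyz"]=Rt@T[:3,3]+np.array(s["tool_pos"])
    cv2.imwrite(f"pics/{fn}.png",c["pixels"][:,:,::-1])
    np.savez(f"pics/{fn}.npz",pixels=c["pixels"],K=c["intrinsics"],k1=c["k1"],p=c["xyz"],R=c["rotation"])
def load(fn): return np.load(f"pics/{fn}.npz")
def pix2w(c,u,v,z):
    K=c["K"]; d=np.array([float(c["k1"]),0,0,0,0])
    n=cv2.undistortPoints(np.array([[[u,v]]],float),K,d)[0,0]
    r=c["R"]@np.array([n[0],-n[1],-1]); t=(z-c["p"][2])/r[2]
    return c["p"]+t*r
def w2pix(c,P):
    q=(np.atleast_2d(P)-c["p"])@c["R"]; q=q*[1,-1,-1]
    return cv2.projectPoints(q,np.zeros(3),np.zeros(3),c["K"],np.array([float(c["k1"]),0,0,0,0]))[0][:,0]
E
python3 - <<'E'
from h import *
s=robot.observe(); print(s)
for n in("top","scene"): 
    snap(n,n+"0"); c=load(n+"0"); print(c["K"],c["k1"],c["p"],c["R"])
a=load("top0")["pixels"]
cv2.imwrite("pics/top0b.png",cv2.resize(a[:,:,::-1],(800,600),interpolation=cv2.INTER_CUBIC))
E
```

```text
pics
{'time': 0.0, 'qpos': array([ 1.11795405e+00,  3.42712076e-01,  1.52500150e+00, -2.26955178e-05,
        1.27536110e+00, -1.46024292e-01]), 'qvel': array([-7.12585718e-04, -7.46721126e-05, -1.68370476e-03, -2.52655026e-03,
        1.36856324e-03,  2.40359285e-04]), 'joint_efforts': array([ 1.43465910e-03, -4.31253576e+01, -2.44216543e+01,  7.19026546e-02,
        5.62112918e-02, -1.76619919e-04]), 'tool_pos': array([0.15840007, 0.50015177, 0.24305587]), 'tool_rot': array([-3.14012324e+00, -1.94172163e-04,  2.83478115e+00]), 'contact_force': array([1.45230233, 0.4188941 , 0.260869  ]), 'torque': array([-0.00647401, -0.01658718,  0.02391903]), 'grip_force': 0.0, 'opening': 0.0917453210444678}
[[464.14000284   0.         263.17213924]
 [  0.         464.14000284 191.53669576]
 [  0.           0.           1.        ]] -0.04981388273047037 [ 2.64191527e-01 -4.29412170e-04  1.42700218e+00] [ 0.19636614 -0.01061753 -1.54560177]
[[408.7958801    0.         259.44290254]
 [  0.         408.7958801  187.75960361]
 [  0.           0.           1.        ]] -0.10526835782591779 [ 1.04178904 -0.89004295  0.77126237] [0.9616616  0.01889258 0.5031094 ]
```

View pics/top0b.png

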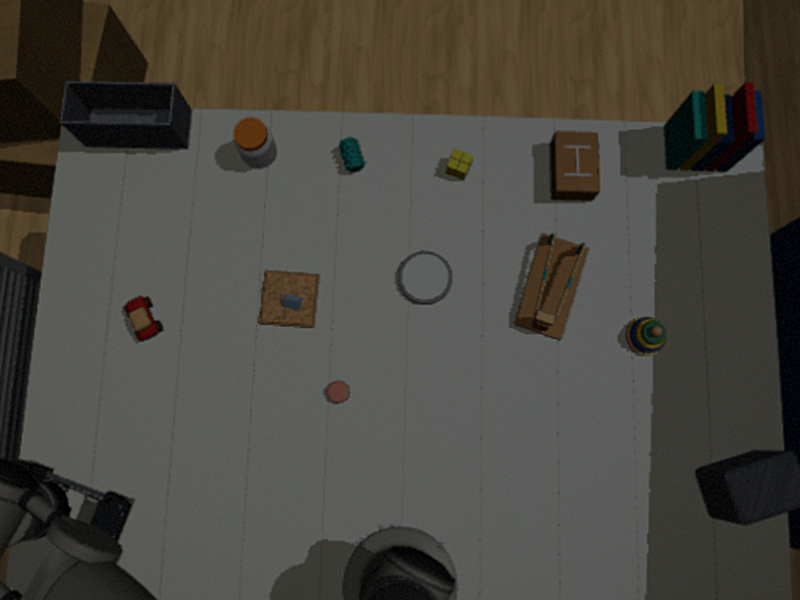

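View pics/scene0.png

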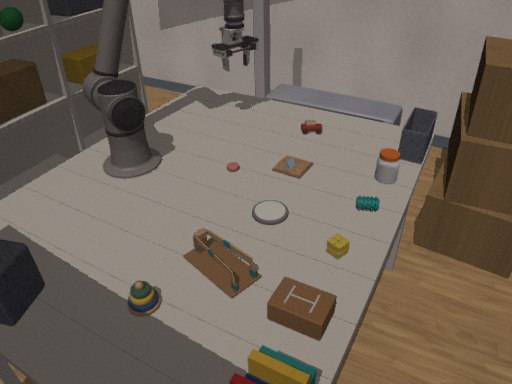

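The top view shows, in 800x600 pixels, the stand at (289,299) with the prism at (291,301), the light pad at (425,277), and the tongs with bands at (545,272) and (570,282) and block at (544,320). The scene view agrees. Camera "rotation" turns out to be rpy, so I'll fix the helper and then localise.

```bash
sed -i 's/c\["R"\]@np/RM(c)@np/; s/-c\["p"\])@c\["R"\]/-c["p"])@RM(c)/; s/^def load/def RM(c): return c["R"] if c["R"].shape==(3,3) else R.from_euler("xyz",c["R"]).as_matrix()\ndef load/' h.py
python3 - <<'E'
from h import *
c=load("top0"); f=1/1.5625
for n,u,v,z in [("prism",291,301,.022),("stand",289.5,299,.01),("light",425,277,.014),("bandL",545,272,.063),("bandR",570,282,.063),("block",544,320,.063),("jawL",551,239,.03),("jawR",583,247,.03),("base0",388,560,0),("car",143,318,.03),("tower",645,335,.03),("pebble",338,391,.01),("drum",575,165,.06)]:
    print(n,pix2w(c,(u+.5)*f-.5,(v+.5)*f-.5,z).round(4))
cv2.imwrite("pics/crop1.png",cv2.resize(c["pixels"][130:230,150:390,::-1],(800,333),interpolation=cv2.INTER_CUBIC))
w=robot.read_camera("wrist"); print(w["T_tool_cam"],w["intrinsics"],w["k1"])
E
```

```text
prism [0.5346 0.2294 0.022 ]
stand [0.5409 0.2346 0.01  ]
light [ 0.5923 -0.0342  0.014 ]
bandL [ 0.5974 -0.2656  0.063 ]
bandR [ 0.5789 -0.314   0.063 ]
block [ 0.5029 -0.2626  0.063 ]
jawL [ 0.6739 -0.2849  0.03  ]
jawR [ 0.6592 -0.3492  0.03  ]
base0 [0.0472 0.0232 0.    ]
car [0.4912 0.5169 0.03  ]
tower [ 0.484  -0.4681  0.03  ]
pebble [0.3613 0.1299 0.01  ]
drum [ 0.821  -0.3296  0.06  ]
[[ 5.91854314e-04  9.57071328e-01  2.89851897e-01  8.03285879e-02]
 [ 9.99999822e-01 -5.45723455e-04 -2.39977511e-04 -2.16949843e-04]
 [-7.14966160e-05  2.89851988e-01 -9.57071481e-01 -1.40164512e-01]
 [ 0.00000000e+00  0.00000000e+00  0.00000000e+00  1.00000000e+00]] [[282.75076411   0.         253.23101879]
 [  0.         282.75076411 192.23679151]
 [  0.           0.           1.        ]] 0.012773407533258506
```

```bash
cat >> h.py <<'E'
def plan(pos,yaw=None):
    s=robot.observe(); M=R.from_euler('xyz',s["tool_rot"]).as_matrix()
    d=M.T@(np.array(pos)-s["tool_pos"])/.06
    y=np.arctan2(M[1,0],M[0,0]); sp=0 if yaw is None else -((yaw-y+np.pi)%(2*np.pi)-np.pi)
    print("t",round(s["time"],2),"pos",np.round(s["tool_pos"],4),"rpy",np.round(s["tool_rot"],3),"F",np.round(s["contact_force"],1),"q6",s["qpos"][5].round(2),"-> shift",d.round(3),"spin",round(sp,3))
E
python3 -c "
from h import *
plan([.53,.24,.18],np.pi)"
```

```text
t 0.15 pos [0.1584 0.5002 0.2432] rpy [-3.14  -0.     2.835] F [-0.5  1.4  0.2] q6 -0.15 -> shift [-7.214 -2.263  1.055] spin -0.307
```

Call:
step_arm(motion=[[[-7.21,-2.26,1.05],-0.307],[[-7.21,-2.26,1.05],-0.307],[[-7.21,-2.26,1.05],-0.307],[[-7.21,-2.26,1.05],-0.307],[[-7.21,-2.26,1.05],-0.307],[[-7.21,-2.26,1.05],-0.307],[[-7.21,-2.26,1.05],-0.307],[[-7.21,-2.26,1.05],-0.307],[[-7.21,-2.26,1.05],-0.307],[[-7.21,-2.26,1.05],-0.307]], hand=0)

```text
time: 1.4
tool_pos: [0.5289, 0.2415, 0.1807]
tool_rot: [3.141, -0.001, -3.14]
contact_force: [-0.6, 0.5, -0.9]
opening: 0.0921
grip_force: 0.0
```

```bash
python3 -c "
from h import *
snap('wrist','w1'); c=load('w1')
plan([.53,.24,.18],np.pi)
a=cv2.resize(c['pixels'][:,:,::-1],(800,600),interpolation=cv2.INTER_CUBIC); cv2.imwrite('pics/w1b.png',a)"
```

```text
t 1.45 pos [0.5288 0.2417 0.181 ] rpy [ 3.141 -0.    -3.14 ] F [-0.7  0.8  0.4] q6 -1.28 -> shift [-0.02  -0.029  0.016] spin 0.002
```

View pics/w1b.png

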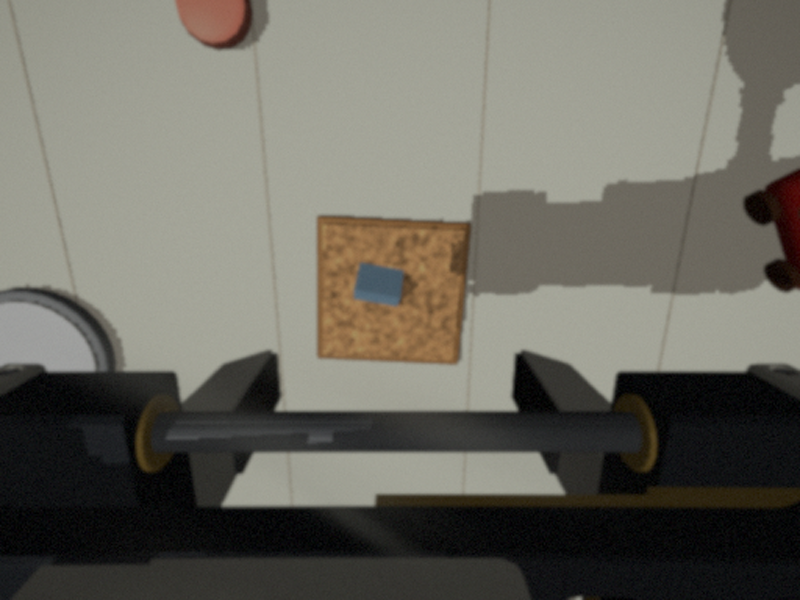

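The wrist view shows the blue prism at (380,284) on the cork stand, which spans (318..468, 215..362), turned by about 10°. The car is on the right and the light pad at lower left. Next I'll fit the prism silhouette and the stand.

```bash
cat >> h.py <<'E'
from scipy.optimize import minimize
def fit(c,mask,verts,x0,S=8):
    """verts: Nx3 local model with absolute z; fit x,y,yaw by silhouette IoU (hull)"""
    v0,u0=np.argwhere(mask).min(0)-8; v1,u1=np.argwhere(mask).max(0)+8
    m=cv2.resize(mask[v0:v1,u0:u1].astype(np.uint8)*255,None,fx=S,fy=S,interpolation=cv2.INTER_LINEAR)>127
    def cost(p):
        P=verts.copy(); P[:,:2]=verts[:,:2]@np.array([[np.cos(p[2]),np.sin(p[2])],[-np.sin(p[2]),np.cos(p[2])]])+p[:2]
        q=(w2pix(c,P)-[u0,v0]+.5)*S-.5
        im=np.zeros(m.shape,np.uint8); cv2.fillConvexPoly(im,cv2.convexHull(np.round(q*16).astype(np.int32)),1,shift=4)
        return 1-(im.astype(bool)&m).sum()/max(1,(im.astype(bool)|m).sum())
    best=min((minimize(cost,[x0[0],x0[1],x0[2]+d],method="Nelder-Mead",options=dict(initial_simplex=np.array([x0[0],x0[1],x0[2]+d])+np.array([[0,0,0],[.005,0,0],[0,.005,0],[0,0,.15]]),xatol=1e-5,fatol=1e-5)) for d in(-.25,0,.25)),key=lambda r:r.fun)
    return best.x,best.fun
PR=np.array([[sx*.014 if z<.02 else 0,sy*.016,z] for sx in(-1,1) for sy in(-1,1) for z in(.010,.034)])
ST=np.array([[sx*.055,sy*.055,z] for sx in(-1,1) for sy in(-1,1) for z in(0,.010)])
def biggest(m,near):
    n,l,s,ce=cv2.connectedComponentsWithStats(m.astype(np.uint8))
    i=1+np.argmin([np.hypot(*(ce[k]-near))+ (1e3 if s[k,4]<30 else 0) for k in range(1,n)]); return l==i
def prism_fit(c,near,x0):
    p=c["pixels"].astype(int); m=biggest(p[:,:,2]>p[:,:,0]+12,near); r=fit(c,m,PR,x0); print("prism",m.sum(),r); return r,m
E
python3 - <<'E'
from h import *
c=load("w1"); f=1/1.5625; p=c["pixels"].astype(int)
print(p[181,243],p[170,243])
r,m=prism_fit(c,(243,181),[.535,.23,0])
st=biggest((p[:,:,0]>p[:,:,2]+25)|m,(250,185)); st=cv2.morphologyEx(st.astype(np.uint8),cv2.MORPH_CLOSE,np.ones((5,5)))>0
print("stand",st.sum(),fit(c,st,ST,[.54,.235,0]))
t=load("top0"); prism_fit(t,(186,192),[.535,.23,0])
E
```

```text
[ 73  90 102] [112 100  93]
prism 596 (array([ 0.53110776,  0.22929603, -0.17912197]), np.float64(0.15429332149988906))
stand 8663 (array([ 0.53879406,  0.23802215, -0.05106879]), np.float64(0.04237383309979492))
prism 79 (array([0.5352893 , 0.22786494, 0.01040559]), np.float64(0.2044268774703557))
```

```bash
python3 - <<'E'
from h import *
c=load("w1"); p=c["pixels"].astype(int)
for v in range(166,198,3): print(v," ".join("%3d"%(p[v,u,2]-p[v,u,0]) for u in range(222,264,2)))
plan([.57,-.28,.2],np.pi-.318)
E
```

```text
166 -76 -79 -79 -77 -75 -70 -72 -73 -72 -79 -80 -81 -75 -70 -76 -81 -75 -65 -60 -68 -76
169 -72 -69 -70 -67 -16  16  10   4 -11 -33 -49 -61 -64 -70 -73 -67 -66 -64 -69 -75 -82
172 -68 -62 -68 -59   7  30  31  30  30  28  29  28  23  17   5  -2 -19 -34 -61 -80 -81
175 -74 -72 -70 -32  25  30  29  32  30  31  29  31  29  32  30  29  28  24 -23 -55 -69
178 -75 -79 -71 -14  27  30  31  31  33  32  31  32  29  29  29  32  30  24 -21 -43 -50
181 -69 -78 -62   6  30  29  30  29  30  30  30  28  30  32  30  32  32  17 -35 -52 -51
184 -79 -77 -39  22  30  31  31  30  31  30  29  31  29  32  30  31  31  10 -38 -54 -52
187 -81 -74 -24  31  35  35  35  33  33  32  31  34  31  29  31  30  30   7 -43 -53 -57
190 -77 -74 -30  16  24  30  32  35  34  37  34  34  36  36  35  35  31  -8 -56 -68 -66
193 -77 -81 -79 -76 -71 -60 -45 -29 -15  -1   6  13  22  27  31  33  18 -36 -66 -68 -60
196 -76 -79 -83 -81 -83 -77 -66 -68 -70 -67 -68 -71 -68 -63 -60 -48 -59 -74 -77 -80 -79
t 1.45 pos [0.5288 0.2417 0.181 ] rpy [ 3.141 -0.    -3.14 ] F [-0.7  0.8  0.4] q6 -1.28 -> shift [-0.671 -8.697 -0.321] spin 0.32
```

```bash
sed -i 's/p\[:,:,0\]+12,near/p[:,:,0]-18,near/' h.py; python3 - <<'E'
from h import *
prism_fit(load("w1"),(243,181),[.535,.23,0]); prism_fit(load("top0"),(186,192),[.535,.23,0])
E
```

```text
prism 689 (array([ 0.53037056,  0.22957814, -0.18093975]), np.float64(0.039782962084266904))
prism 104 (array([ 0.5351974 ,  0.22854062, -0.22623912]), np.float64(0.08206553540081918))
```

Call:
step_arm(motion=[[[-0.67,-8.7,-0.32],0.32],[[-0.67,-8.7,-0.32],0.32],[[-0.67,-8.7,-0.32],0.32],[[-0.67,-8.7,-0.32],0.32],[[-0.67,-8.7,-0.32],0.32],[[-0.67,-8.7,-0.32],0.32],[[-0.67,-8.7,-0.32],0.32],[[-0.67,-8.7,-0.32],0.32],[[-0.67,-8.7,-0.32],0.32],[[-0.67,-8.7,-0.32],0.32]])

```text
time: 2.7
tool_pos: [0.5703, -0.2816, 0.2]
tool_rot: [3.141, 0.0, 2.821]
contact_force: [-0.8, 0.1, 0.8]
opening: 0.092
grip_force: 0.0
```

Call:
step_arm(motion=[[[0,0,0],0],[[0,0,0],0]])

```text
time: 2.95
tool_pos: [0.5706, -0.2795, 0.2002]
tool_rot: [3.141, 0.0, 2.824]
contact_force: [0.5, 0.9, -0.4]
opening: 0.0917
grip_force: 0.0
```

```bash
python3 -c "
from h import *
snap('wrist','w2'); c=load('w2')
plan([.57,-.28,.2],np.pi-.318)
a=cv2.resize(c['pixels'][:,:,::-1],(800,600),interpolation=cv2.INTER_CUBIC); cv2.imwrite('pics/w2b.png',a)"
```

```text
t 3.0 pos [ 0.5706 -0.2797  0.2002] rpy [3.141 0.    2.824] F [-0.8 -0.6  0.1] q6 -1.83 -> shift [ 0.008 -0.008  0.004] spin 0.0
```

View pics/w2b.png

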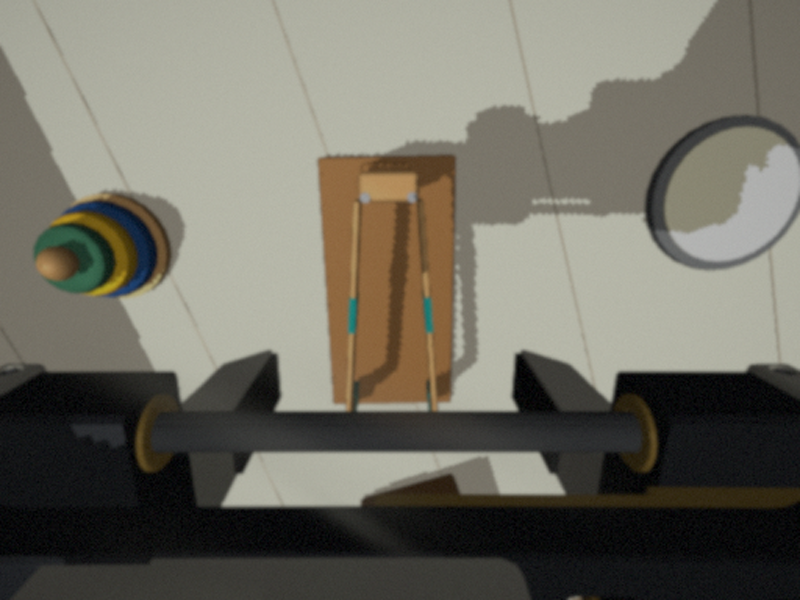

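The wrist view shows the tongs with bands at (352,316) and (429,316) and the block at (388,187), almost aligned with the tool. I'll measure these.

```bash
python3 - <<'E'
from h import *
c=load("w2"); f=1/1.5625; p=c["pixels"].astype(int)
m=(p[:,:,1]>p[:,:,0]+25)
g=[]
for near in((225,202),(274,202)):
    b=biggest(m,near); v,u=np.nonzero(b); print(len(u),u.mean(),v.mean(),u.min(),u.max(),v.min(),v.max()); g.append(pix2w(c,u.mean(),v.mean(),.069))
g=np.array(g); mid=g.mean(0); print(g.round(4),"mid",mid,"width",np.linalg.norm(g[0]-g[1]))
P=lambda u,v,z:pix2w(c,(u+.5)*f-.5,(v+.5)*f-.5,z)
k=[P(u,v,.071) for u,v in((360,174),(416,173),(360,201),(417,201))]; bl=np.mean(k,0); print("block",bl,np.linalg.norm(k[0]-k[1]),np.linalg.norm(k[0]-k[2]))
d=mid-bl; print("len",np.hypot(*d[:2]),"yaw",np.degrees(np.arctan2(d[1],d[0])))
d=g[0]-g[1]; print("yaw by bands",np.degrees(np.arctan2(d[0],-d[1])), np.degrees(np.arctan2(-d[0],d[1])))
rc=[P(u,v,.008) for u,v in((319,159),(455,156),(333,403),(451,402))]; rc=np.array(rc); print(rc.round(4),rc.mean(0)); e=(rc[2]+rc[3]-rc[0]-rc[1])/2; print(np.hypot(*e[:2]),np.degrees(np.arctan2(e[1],e[0])))
E
```

```text
102 225.0392156862745 201.63725490196077 223 227 191 212
96 273.6145833333333 201.15625 271 276 191 212
[[ 0.5729 -0.3104  0.069 ]
 [ 0.5877 -0.2635  0.069 ]] mid [ 0.58030792 -0.28696027  0.069     ] width 0.04920024412410606
block [ 0.5038982  -0.26252328  0.071     ] 0.03279378768449319 0.015447359461306818
len 0.08022226054768697 yaw -17.735063178225865
yaw by bands -17.56876485868057 162.43123514131943
[[ 0.4721 -0.3052  0.008 ]
 [ 0.5005 -0.2122  0.008 ]
 [ 0.6591 -0.3646  0.008 ]
 [ 0.6893 -0.2696  0.008 ]] [ 0.58026132 -0.28790798  0.008     ]
0.19679695699970426 -17.259970167735684
```

```bash
python3 -c "
from h import *
plan([.5803,-.287,.061],np.pi-.306)"
```

```text
t 3.0 pos [ 0.5706 -0.2797  0.2002] rpy [3.141 0.    2.824] F [-0.8 -0.6  0.1] q6 -1.83 -> shift [-0.191 -0.065  2.321] spin -0.012
```

Call:
step_arm(motion=[[[-0.19,-0.065,0.5],-0.012],[[-0.19,-0.065,1.0],-0.012],[[-0.19,-0.065,1.5],-0.012],[[-0.19,-0.065,1.9],-0.012],[[-0.19,-0.065,2.15],-0.012],[[-0.19,-0.065,2.32],-0.012],[[-0.19,-0.065,2.32],-0.012],[[-0.19,-0.065,2.32],-0.012]])

```text
time: 4.0
tool_pos: [0.5804, -0.289, 0.0617]
tool_rot: [-3.141, 0.002, 2.834]
contact_force: [1.0, 0.9, 0.8]
opening: 0.0917
grip_force: 0.0
```

```bash
python3 -c "
from h import *
plan([.5803,-.287,.061],np.pi-.306); snap('wrist','w3'); c=load('w3'); p=c['pixels'].astype(int)
m=(p[:,:,1]>p[:,:,0]+25); n,l,s,ce=cv2.connectedComponentsWithStats(m.astype(np.uint8))
for k in range(1,n):
  if s[k,4]>30: print(s[k],ce[k],pix2w(c,*ce[k],.069))
cv2.imwrite('pics/w3.png',c['pixels'][:,:,::-1])"
```

```text
t 4.0 pos [ 0.5804 -0.289   0.0617] rpy [-3.141e+00  2.000e-03  2.834e+00] F [1.  0.9 0.8] q6 -1.84 -> shift [0.012 0.031 0.011] spin -0.002
[298 243  10  20 180] [302.55555556 253.02777778] [ 0.5817007  -0.26239719  0.069     ]
[207 245   9  19 150] [211.36666667 253.78666667] [ 0.56766908 -0.30814047  0.069     ]
```

View pics/w3.png

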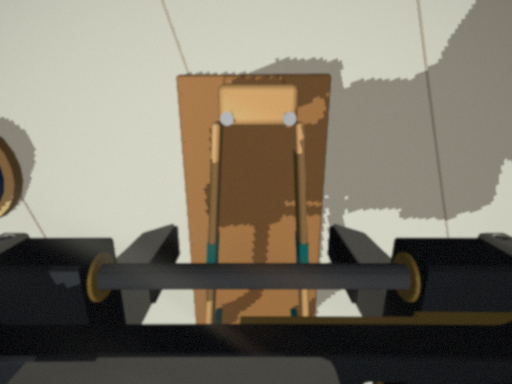

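The wrist view shows the bands at (211,254) and (302,253), between the open fingers and about 2 mm off centre. I'll correct that and close to about 49 mm.

Call:
step_arm(motion=[[[0.01,0.03,0.01],0],[[0.01,0.03,0.01],0]])

```text
time: 4.3
tool_pos: [0.58, -0.2866, 0.0604]
tool_rot: [3.142, 0.0, 2.834]
contact_force: [-0.1, 0.1, -0.2]
opening: 0.0918
grip_force: 0.0
```

Call:
step_arm(motion=[[[0,0,0],0],[[0,0,0],0],[[0,0,0],0],[[0,0,0],0],[[0,0,0],0],[[0,0,0],0]], hand=119, squeeze=20)

```text
time: 5.05
tool_pos: [0.5799, -0.2868, 0.0601]
tool_rot: [3.142, 0.0, 2.834]
contact_force: [-0.1, 1.1, 0.0]
opening: 0.0493
grip_force: 4.8
```

Call:
step_arm(motion=[[[0,0,0],0],[[0,0,-0.05],0],[[0,0,-0.15],0],[[0,0,-0.3],0],[[0,0,-0.5],0],[[0,0,-0.75],0],[[0,0,-1.0],0],[[0,0,-1.2],0],[[0,0,-1.3],0],[[0,0,-1.3],0]], hand=121)

```text
time: 6.3
tool_pos: [0.5799, -0.2868, 0.1385]
tool_rot: [-3.142, 0.001, 2.834]
contact_force: [0.6, 0.8, -1.2]
opening: 0.0485
grip_force: 4.7
```

```bash
python3 -c "
from h import *
plan([.53,.22,.14],np.pi-.18); snap('wrist','w4'); snap('scene','s4')
a=load('w4')['pixels'];b=load('s4')['pixels']; cv2.imwrite('pics/v4.png',np.hstack([cv2.resize(a,(400,300)),cv2.resize(b[170:320,130:330],(400,300),interpolation=cv2.INTER_CUBIC)])[:,:,::-1])"
```

```text
t 6.3 pos [ 0.5799 -0.2868  0.1385] rpy [-3.142e+00  1.000e-03  2.834e+00] F [ 0.6  0.8 -1.2] q6 -1.84 -> shift [ 3.352  7.798 -0.028] spin -0.128
```

View pics/v4.png

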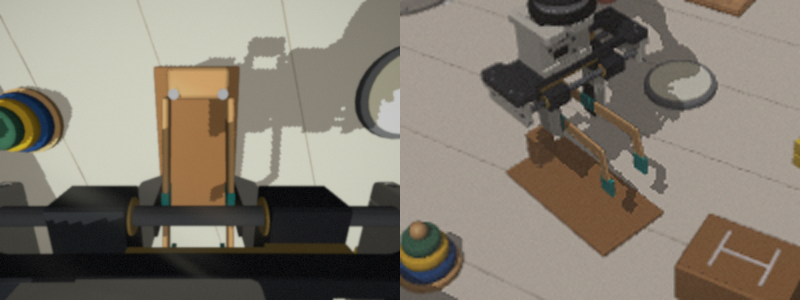

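The tongs are lifted level: block and hinge dots sit where they did before, and the scene view shows them above the rest with the jaws free. Next I'll go beside the prism for a second view, and measure the tongs' pose in the hand.

```bash
python3 - <<'E'
from h import *
plan([.55,.16,.14],np.pi-.18)
def dots(fn,tp,yaw,z,nears):
    c=load(fn); p=c["pixels"].astype(int)
    for near in nears:
        u0,v0=near; w=p[v0-12:v0+12,u0-12:u0+12]; sat=w.max(2)-w.min(2); m=biggest((sat<45)&(w.sum(2)>250),(12,12)); v,u=np.nonzero(m)
        P=pix2w(c,u.mean()+u0-12,v.mean()+v0-12,z)-tp
        x=np.array([np.cos(yaw),np.sin(yaw)]); y=np.array([np.sin(yaw),-np.cos(yaw)]); print(fn,len(u),u.mean()+u0-12,v.mean()+v0-12,"tool x,y",P[:2]@x,P[:2]@y)
dots("w3",np.array([.5804,-.289,.0617]),2.834,.071,((228,118),(290,118)))
dots("w4",np.array([.5799,-.2868,.1385]),2.834,.1485,((222,121),(284,121)))
E
```

```text
t 6.4 pos [ 0.5796 -0.2866  0.1376] rpy [ 3.141e+00 -1.000e-03  2.834e+00] F [-0.2 -0.1 -0.6] q6 -1.84 -> shift [ 2.725  6.944 -0.036] spin -0.128
w3 170 226.41176470588235 119.12941176470588 tool x,y 0.07493483506968034 -0.0121488678197941
w3 173 289.53757225433526 118.67052023121389 tool x,y 0.07514233640538007 0.01609266824777936
w4 168 221.35714285714286 120.55357142857142 tool x,y 0.07427932214643128 -0.014441565536064488
w4 183 285.3169398907104 120.8360655737705 tool x,y 0.07416866132495831 0.014093841946573725
```

Call:
step_arm(motion=[[[0.05,0.15,0],0],[[0.2,0.5,0],-0.02],[[0.4,1.0,0],-0.03],[[0.7,1.7,0],-0.05],[[1.0,2.5,0],-0.06],[[1.35,3.4,0],-0.08],[[1.7,4.3,0],-0.1],[[2.05,5.2,0],-0.11],[[2.35,6.0,0],-0.12],[[2.6,6.6,-0.02],-0.128]])

```text
time: 7.65
tool_pos: [0.5501, 0.1406, 0.139]
tool_rot: [3.141, -0.001, 2.964]
contact_force: [-0.0, -0.5, -0.9]
opening: 0.0484
grip_force: 4.7
```

Call:
step_arm(motion=[[[0.1,0.3,0],0],[[0.12,0.35,0],0],[[0.12,0.35,0],0],[[0.12,0.35,0],0]])

```text
time: 8.15
tool_pos: [0.5481, 0.1585, 0.1393]
tool_rot: [-3.141, 0.0, 2.96]
contact_force: [-0.3, 0.1, -1.3]
opening: 0.0483
grip_force: 4.7
```

```bash
python3 -c "
from h import *
snap('wrist','w5'); c=load('w5'); print(robot.observe()['opening'])
plan([.55,.16,.14],np.pi-.18); g=w2pix(c,[.531,.2295,.022])[0]; print(g)
prism_fit(c,g,[.533,.229,-.2]); cv2.imwrite('pics/w5.png',c['pixels'][:,:,::-1])"
```

```text
0.04844881559636282
t 8.2 pos [0.5481 0.1586 0.1393] rpy [-3.142  0.     2.96 ] F [ 1.  -0.2 -0.6] q6 -1.24 -> shift [-0.027  0.029 -0.012] spin -0.002
[325.53453386 163.99432799]
prism 1124 (array([ 0.5303047 ,  0.22902803, -0.18169274]), np.float64(0.03761638217690089))
```

View pics/w5.png

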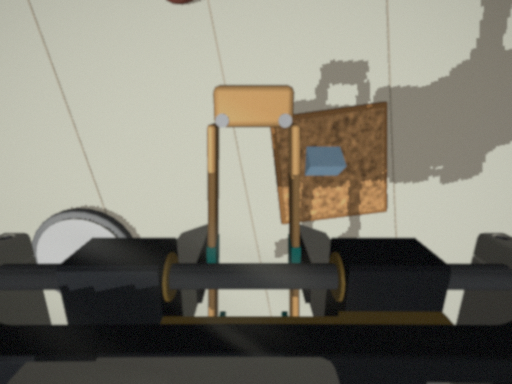

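The prism is at (325,160), clear of the tongs. The fit agrees with the first view to within 1 mm: (0.530, 0.229), yaw -0.181.

```bash
python3 -c "
from h import *
plan([.443,.2453,.065],np.pi-.181)"
```

```text
t 8.2 pos [0.5481 0.1586 0.1393] rpy [-3.142  0.     2.96 ] F [ 1.  -0.2 -0.6] q6 -1.24 -> shift [1.984 1.105 1.238] spin -0.001
```

Call:
step_arm(motion=[[[0.15,0.08,0],0],[[0.45,0.25,0],0],[[0.9,0.5,0],0],[[1.35,0.75,0],0],[[1.7,0.95,0],0],[[1.9,1.06,0],0],[[1.98,1.1,0],0],[[1.98,1.1,0],0],[[1.98,1.1,0.2],0],[[1.98,1.1,0.4],0]])

```text
time: 9.45
tool_pos: [0.443, 0.2455, 0.1142]
tool_rot: [-3.141, -0.0, 2.961]
contact_force: [-0.1, -0.7, -1.9]
opening: 0.0484
grip_force: 4.7
```

```bash
python3 -c "
from h import *
plan([.443,.2453,.065],np.pi-.181); snap('scene','s6'); c=load('s6'); u,v=w2pix(c,[.53,.23,.03])[0].astype(int); print(u,v)
snap('wrist','w6'); a=load('w6')['pixels']
b=c['pixels'][v-45:v+45,u-60:u+60]; cv2.imwrite('pics/v6.png',np.hstack([cv2.resize(a,(400,300)),cv2.resize(b,(400,300),interpolation=cv2.INTER_CUBIC)])[:,:,::-1])"
```

```text
t 9.45 pos [0.443  0.2455 0.1142] rpy [-3.141 -0.     2.961] F [-0.1 -0.7 -1.9] q6 -1.04 -> shift [-0.001 -0.003  0.82 ] spin 0.0
289 160
```

View pics/v6.png

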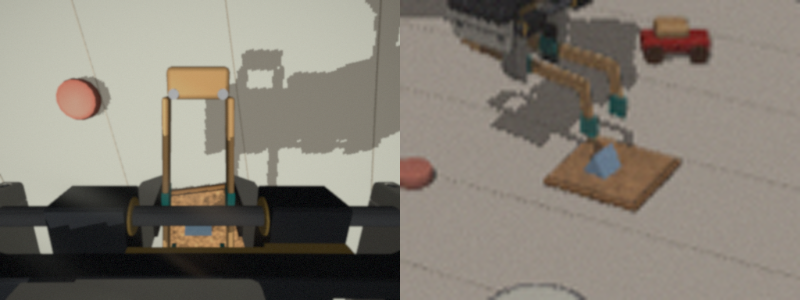

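The prism lies between the jaws, centred at x≈199 in the wrist half of the picture. I'll descend now.

Call:
step_arm(motion=[[[0,0,0.15],0],[[0,0,0.3],0],[[0,0,0.45],0],[[0,0,0.58],0],[[0,0,0.69],0],[[0,0,0.77],0],[[0,0,0.82],0],[[0,0,0.82],0],[[0,0,0.82],0]])

```text
time: 10.68
tool_pos: [0.4429, 0.2461, 0.0663]
tool_rot: [3.141, 0.0, 2.962]
contact_force: [0.6, -0.0, -1.4]
opening: 0.0482
grip_force: 4.7
```

```bash
python3 -c "
from h import *
plan([.443,.2453,.065],np.pi-.181); snap('scene','s7'); c=load('s7'); u,v=w2pix(c,[.53,.23,.03])[0].astype(int)
snap('wrist','w7'); a=load('w7')['pixels']
b=c['pixels'][v-36:v+24,u-40:u+40]; cv2.imwrite('pics/v7.png',np.hstack([cv2.resize(a[190:370,130:370],(400,300),interpolation=cv2.INTER_CUBIC),cv2.resize(b,(400,300),interpolation=cv2.INTER_CUBIC)])[:,:,::-1])"
```

```text
t 10.68 pos [0.4429 0.2461 0.0663] rpy [3.141 0.    2.962] F [ 0.6 -0.  -1.4] q6 -1.04 -> shift [-0.004 -0.012  0.022] spin 0.001
```

View pics/v7.png

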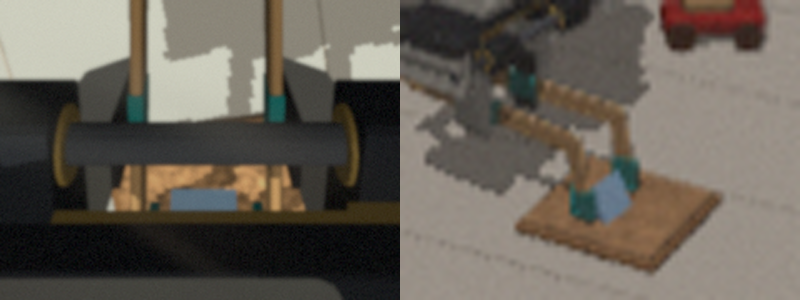

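The prism is centred between the jaws (prism 171–237, jaws 158/252), and the scene view confirms it. I'll squeeze in two stages.

Call:
step_arm(motion=[[[0,0,0.02],0],[[0,0,0.02],0],[[0,0,0.02],0],[[0,0,0.02],0],[[0,0,0.02],0]], hand=150, squeeze=15)

```text
time: 11.4
tool_pos: [0.4429, 0.246, 0.065]
tool_rot: [3.141, 0.0, 2.962]
contact_force: [0.5, 0.8, -1.0]
opening: 0.0412
grip_force: 15.0
```

Call:
step_arm(motion=[[[0,0,0],0],[[0,0,0],0],[[0,0,0],0],[[0,0,0],0],[[0,0,0],0]], hand=200, squeeze=36)

```text
time: 12.02
tool_pos: [0.4428, 0.246, 0.065]
tool_rot: [3.141, 0.0, 2.962]
contact_force: [-0.1, -0.1, -0.9]
opening: 0.0402
grip_force: 36.0
```

Call:
step_arm(motion=[[[0,0,-0.05],0],[[0,0,-0.15],0],[[0,0,-0.3],0],[[0,0,-0.5],0],[[0,0,-0.75],0],[[0,0,-1.0],0],[[0,0,-1.25],0],[[0,0,-1.45],0],[[0,0,-1.55],0],[[0,0,-1.55],0]])

```text
time: 13.28
tool_pos: [0.4428, 0.246, 0.1582]
tool_rot: [3.141, 0.0, 2.962]
contact_force: [0.7, 0.1, -1.7]
opening: 0.0401
grip_force: 36.0
```

```bash
python3 - <<'E'
from h import *
from scipy.optimize import least_squares
snap('scene','s8'); f=1/1.5625
for fn,pts in (("w2",((647,200),(740,116),(712,268),(660,160),(775,120),(670,245))),("top0",((398,277),(452,277),(425,250),(425,304)))):
    c=load(fn); P=np.array([pix2w(c,(u+.5)*f-.5,(v+.5)*f-.5,.012)[:2] for u,v in pts])
    r=least_squares(lambda q:np.hypot(*(P-q[:2]).T)-q[2],[.59,-.03,.055]); print(fn,r.x,r.fun.round(4))
c=load('s8'); u,v=w2pix(c,[.53,.23,.115])[0].astype(int); b=c['pixels'][v-36:v+54,u-60:u+60]
cv2.imwrite('pics/v8.png',cv2.resize(b,(600,450),interpolation=cv2.INTER_CUBIC)[:,:,::-1])
plan([.53,.16,.16]); print(robot.observe()['opening'],robot.observe()['grip_force'])
E
```

```text
w2 [ 0.58545414 -0.03619605  0.05306682] [ 0.0014 -0.002   0.0021  0.0017  0.0007 -0.0038]
top0 [ 0.59318978 -0.03426127  0.05478371] [-0.0007 -0.0007  0.0007  0.0007]
t 13.32 pos [0.4426 0.246  0.1578] rpy [-3.142 -0.     2.962] F [-0.8 -0.2 -1.9] q6 -1.04 -> shift [-1.689 -1.149 -0.038] spin 0
0.04002264427745693 35.999754667282104
```

View pics/v8.png

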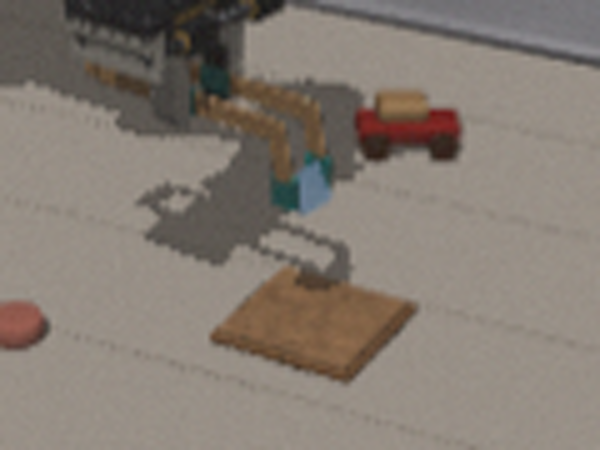

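The prism is lifted between the jaws. I'll carry it to the light pad, taken as (0.588, -0.036) after combining the views.

```bash
python3 -c "
from h import *
plan([.5005,-.019,.157])"
```

```text
t 13.32 pos [0.4426 0.246  0.1578] rpy [-3.142 -0.     2.962] F [-0.8 -0.2 -1.9] q6 -1.04 -> shift [-1.739 -4.172  0.012] spin 0
```

Call:
step_arm(motion=[[[-0.04,-0.1,0],0],[[-0.12,-0.3,0],0],[[-0.25,-0.6,0],0],[[-0.4,-1.0,0],0],[[-0.6,-1.45,0],0],[[-0.8,-1.95,0],0],[[-1.02,-2.45,0],0],[[-1.22,-2.95,0],0],[[-1.42,-3.4,0],0],[[-1.57,-3.75,0],0]])

```text
time: 14.58
tool_pos: [0.4951, 0.0057, 0.1577]
tool_rot: [-3.141, -0.0, 2.961]
contact_force: [1.4, 0.5, -1.4]
opening: 0.0404
grip_force: 36.0
```

Call:
step_arm(motion=[[[-0.1,-0.25,0.01],0],[[-0.15,-0.36,0.01],0],[[-0.17,-0.42,0.01],0],[[-0.17,-0.42,0.01],0],[[-0.17,-0.42,0.01],0],[[-0.17,-0.42,0.01],0],[[-0.17,-0.42,0.01],0],[[-0.17,-0.42,0.01],0]])

```text
time: 15.58
tool_pos: [0.5007, -0.0187, 0.1573]
tool_rot: [3.141, 0.0, 2.962]
contact_force: [-0.3, 0.1, -1.4]
opening: 0.04
grip_force: 36.0
```

```bash
python3 - <<'E'
from h import *
plan([.5005,-.019,.157]); s=robot.observe(); print(s['opening'],s['grip_force'],abs(s['qvel']).max())
snap('scene','s9'); snap('wrist','w9')
c=load('s9'); p=c['pixels'].astype(int)
for P in ([.588,-.0355,.114],[.588,-.0355,.014]): print(w2pix(c,P)[0])
u,v=w2pix(c,[.588,-.0355,.07])[0].astype(int); b=c['pixels'][v-60:v+60,u-80:u+80]
cv2.imwrite('pics/v9.png',np.hstack([cv2.resize(load('w9')['pixels'],(400,300)),cv2.resize(b,(400,300),interpolation=cv2.INTER_CUBIC)])[:,:,::-1]); print(u,v)
E
```

```text
t 15.57 pos [ 0.5007 -0.0187  0.1573] rpy [3.141 0.    2.962] F [-0.3  0.1 -1.4] q6 -1.58 -> shift [ 0.003 -0.005  0.006] spin 0
0.03998225706243708 35.999804735183716 0.0023913318359048558
[268.83795153 182.58396482]
[269.02647841 210.14764071]
268 195
```

View pics/v9.png

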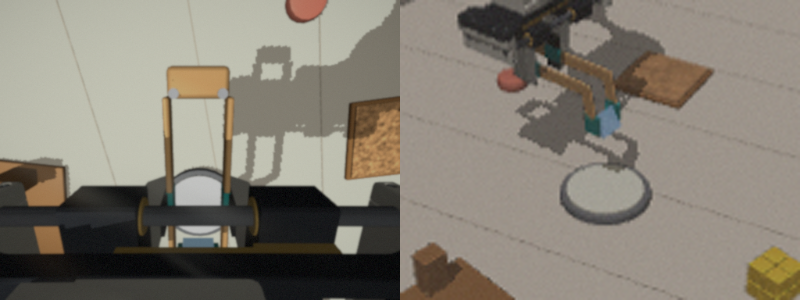

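The prism is held steadily over the middle of the pad. Prism-to-pad separation in the scene view is about 28.8 px against 27.6 px expected for 10 cm, with no sideways offset. Handing in.

```bash
python3 -c "
from cell import robot
print(robot.hand_in())"
```

```text
the job is handed in; nothing more can be done
None
```

I handed the job in after about 16 s of robot time. The tongs are holding the prism still with 36 N, about 10 cm above the middle of the light pad, and the robot itself touched neither the prism nor the other toys.

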